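Clear and cycle the tile press

TASK

Take the scraper from its cork mat, reach in under the press head and wipe all the clay chips off the steel bed into the yellow catch tray in front of it, without touching the chips with the fingers. Stand the scraper upright in the middle of its mat again, then pull the red-handled press lever all the way down and ease it slowly back up to its rest. Leave the tub, the tape roll and the bottle where they are.

Things in the scene. Friction and masses are not known exactly. Their poses are not given: they have to be found in the camera images.
- press: Blue hand-lever tile press, fixed to the bench. Origin: centre of the underside of its bed; own x points to the rear column, y left, z up; mm in this frame. Steel bed with its top at z 50, x -85 to 85, y -90 to 90 between two side fences (10 thick, tops at z 60); open at the front edge x -85. Column at x 85 to 140, y -45 to 45, z up to 300.
- tray (a point): Centre of the floor of the yellow catch tray, part of the press, along the bed's front edge. Press frame, mm: inside x -184 to -85, y -100 to 100, floor at z 6, rim at z 44.
- head_front (a point): Middle of the lower front edge of the press's blue head, which overhangs the rear of the bed. Press frame, mm: the head fills x 12 to 140, y -45 to 45, z 220 to 300. The ram hangs under it: a round brass stamp of 20 radius at x 38, y 0, lowest point z 165 at rest.
- lever_pivot (a point): Pivot of the lever, at x 60, y 60, z 255 mm in the press frame; the axis is parallel to the press's x.
- lever (a joint): The press lever, sprung upward: 0 = up at rest, 0.9 rad = all the way down (about 13 N at the handle). It lies to the left (+y) of the press head and swings about the press's x axis, tip 150 mm from the pivot, 25 degrees above level at rest; pulling it lowers the ram.
- lever_grip (a point): Middle of the lever's red handle, a round level bar 18 mm thick and 85 mm long, parallel to the press's x axis, sticking out towards the front from the steel lever arm (arm 14 mm thick); this point is 50 mm in front of the arm, at press x 10, and moves with the lever. Pinch it from above.
- scraper: Scraper block, loose, 0.25 kg, stands on its mat. Origin: centre of its underside. Orange block 36 (x) by 96 (y) by 20 mm high. Dark wooden handle, 24 mm wide (y) by 20 mm thick, leaves the block's top at x 10, z 20 and leans 40 degrees back from vertical towards -x; it ends 75 mm along its axis, near x -38, z 77. Its -x face is the one to drag chips with.
- mat: Cork mat, fixed to the bench, 90 (x) by 130 (y) by 4 mm; origin at the centre of its underside. Home of the scraper.
- chip0: Terracotta chip lying on the bed, about 24 by 18 mm and 10 mm thick, loose; origin at the centre of its underside.
- chip1: Terracotta chip lying on the bed, about 24 by 18 mm and 10 mm thick, loose; origin at the centre of its underside.
- chip2: Terracotta chip lying on the bed, about 24 by 18 mm and 10 mm thick, loose; origin at the centre of its underside.
- chip3: Terracotta chip lying on the bed, about 24 by 18 mm and 10 mm thick, loose; origin at the centre of its underside.
- chip4: Terracotta chip lying on the bed, about 24 by 18 mm and 10 mm thick, loose; origin at the centre of its underside.
- tub: White plastic tub, loose bystander, 76 mm across, 70 mm high; origin at the centre of its underside.
- tape: Green roll of tape lying flat, loose bystander, 90 mm across, 40 mm high; origin at the centre of its underside.
- bottle: Blue bottle with black cap, loose bystander, 64 mm across, 190 mm high; origin at the centre of its underside.
There are look-alikes about, which are no part of the job. There is more than one size of the mat; the one meant has the size given above.

How it is judged:
By the outcome, as a careful person would: the job done as asked, in the order asked, and still so for the second after the job is handed in, with the robot touching nothing.
It also fails if it takes over 72 s, if anything falls off the work surface, if the arm or the gripper's body presses on something with over 40 N, if the wrist force passes 120 N, or if a joint passes its speed limit or range.

ROBOT

A 6-joint arm with a two-finger parallel gripper is mounted at the origin on the work surface. World frame = base frame: x ahead of the robot, y to its left, z up, the work surface at z = 0. Lengths are in m, angles in degrees, forces in N, time in s.
With the tool pointing down it reaches from about 0.325 to 0.85 m from the base axis. Payload 15.5 kg.
Tool frame: the origin (TCP) lies midway between the tips of the shut fingers; the grasp point (between the pads) lies 19 mm behind it; z points along the fingers, y is the line along which they close (so a half turn about z gives the same grasp; the last joint's range is limited). The gripper opens to 91 mm and grips with 3 to 60 N. Pads are 32 mm wide; open, the fingers measure 118 mm over their backs; the gripper's body (76 mm by 178 mm) begins 60 mm behind the grasp point.
Start: joints at [59.559, 28.281, 77.091, -0, 74.628, -5.472], TCP at [0.264, 0.567, 0.191] pointing down, gripper open.
Joint ranges: [-166.48, 166.48], [-47.26, 123.95], [12.59, 153.08], [-70.14, 250.14], [6.76, 159.57], [-176.63, 176.63]. Speed limits (degrees/s): [108.29, 108.29, 147.25, 172.46, 172.46, 172.46].

INTERFACE

Orientations are given as a 3x3 rotation matrix whose columns are the frame's x, y, z axes.
In Python, from bench import ctrl gives the robot as it stands. The module is installed in compiled form; this text tells all that it offers. Calls block until the motion is done:
- ctrl.goto(position, orientation): joint-space move of the TCP to a pose.
- ctrl.move_l(position, vel=0.15, ori=None, contact_N=None): straight line of the TCP; ori=None keeps the orientation; vel is the mean speed in m/s. With contact_N (N) it stops when the force on the tool has changed by that much, and returns True; else False.
- ctrl.movej(angles): joint-space move.
- ctrl.command_gripper(opening): opening from 0.0 (shut) to 1.0 (fully open); the grip force is fixed at half the most; returns when the fingers have stopped.
- ctrl.sleep(seconds).
- ctrl.ik(position, orientation): joint angles nearest the present ones, or None.
- ctrl.read_camera(name): name is "side" or "top"; returns the picture (400x640x3 uint8, blue, green, red); there is no depth.
- ctrl.camera_params(name): a dict with "fx", "fy", "cx", "cy" (pixels), "pose" (4x4, takes a point from camera to world coordinates). Camera axes: x right, y up, looking along -z (the intrinsics and any distortion apply to the point x, -y, -z); pixel columns grow to the right and rows downward; lengths in m; the calibration is good to about 2 mm. A picture is of the moment at which its call begins. camera_params takes no time and is no camera call.
A pose or a line that the arm cannot do raises ctrl.MotionError and nothing moves.
- ctrl.sign_off(): hands the job in; it is judged then, once.
Readings, each from a call of its own:
- ctrl.current_t(): time.
- ctrl.current_q(): joint angles.
- ctrl.current_dq(): joint speeds.
- ctrl.current_effort(): joint torques, N m.
- ctrl.current_tool_pos(): TCP position.
- ctrl.current_eef_rot(): TCP orientation.
- ctrl.current_contact_force(): force on the tool from outside, world axes, zero at the start.
- ctrl.current_wrist_torque(): the same for the moment, N m.
- ctrl.current_grip_width(): opening from 0.0 (shut) to 1.0 (fully open).
- ctrl.current_grasp_force(): force on a finger pad.
Only numpy, scipy, OpenCV 4.12 (cv2) and the standard library are available. Lean on these libraries where they do the work, as an engineer would, in place of code of your own. Each camera call takes 0.05 s, during which the arm holds its last target. There are 200 camera calls.

## Working session

There is one attempt and no reset: what is moved stays moved. The work goes in short steps, each a Python script; the robot and the scene stay as the last script left them, time stands still between calls to the robot, and variables do not carry over. Pictures are saved under pics/ and viewed, at most 13 in all, crops included, and the job is handed in when it is done.

```bash
mkdir -p pics; python3 - <<'E'
from bench import ctrl
import cv2
for n in("top","side"):
    cv2.imwrite(f"pics/{n}0.png",ctrl.read_camera(n)); p=ctrl.camera_params(n); print(n,p)
E
```

```text
top {'fx': 412.5883659027211, 'fy': 412.5883659027211, 'cx': 315.6454018916429, 'cy': 195.56678092144628, 'pose': array([[-0.00292058,  0.98555726, -0.1693173 ,  0.38842881],
       [-0.9999727 , -0.00402761, -0.00619514,  0.0348913 ],
       [-0.00678761,  0.16929459,  0.98554212,  1.17549784],
       [ 0.        ,  0.        ,  0.        ,  1.        ]])}
side {'fx': 482.35431697748515, 'fy': 482.35431697748515, 'cx': 315.4295943055139, 'cy': 201.08948191361054, 'pose': array([[ 0.86716828,  0.32823319, -0.37454257,  0.02682799],
       [-0.49753766,  0.60391532, -0.62268978, -0.84061088],
       [ 0.02180454,  0.72632586,  0.68700459,  1.14295222],
       [ 0.        ,  0.        ,  0.        ,  1.        ]])}
```

View pics/top0.png

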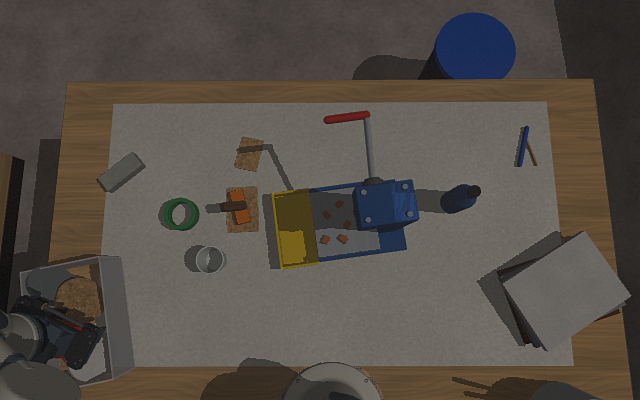

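View pics/side0.png

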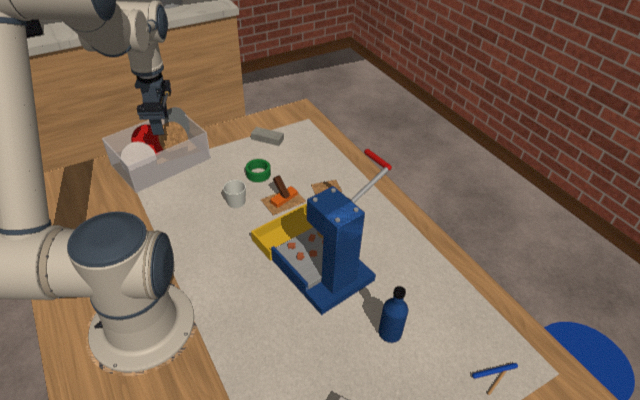

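The top view shows the press with its x axis pointing right (about −y world), the tray at (295,230), the scraper on its mat at (240,208), the lever handle at (347,118), and the chips near (335,220). I need enlarged crops to get exact pixels.

```bash
python3 - <<'E'
import cv2
a=cv2.imread("pics/top0.png")[100:280,195:430]
cv2.imwrite("pics/c1.png",cv2.convertScaleAbs(cv2.resize(a,None,fx=3.3,fy=3.3,interpolation=cv2.INTER_CUBIC),alpha=1.5))
a=cv2.imread("pics/side0.png")[140:320,215:415]
cv2.imwrite("pics/c2.png",cv2.resize(a,None,fx=3.3,fy=3.3,interpolation=cv2.INTER_CUBIC))
E
```

```text
(no output)
```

View pics/c1.png

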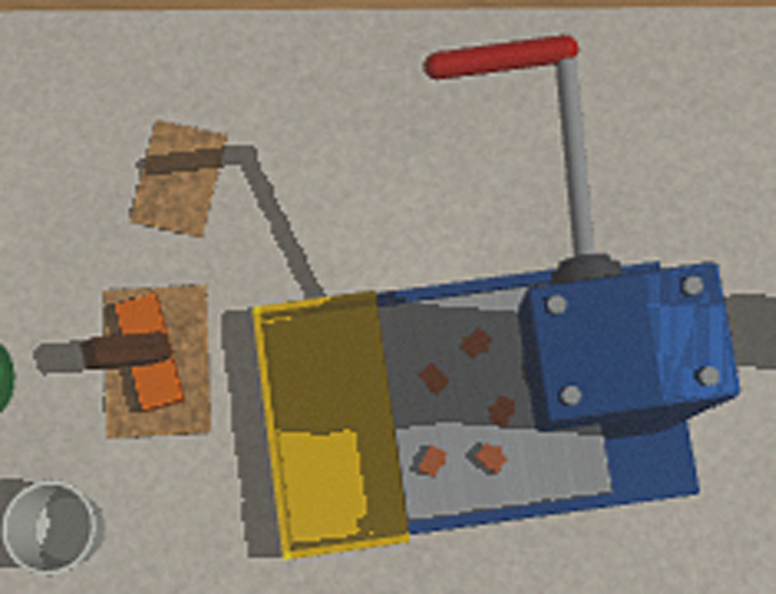

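View pics/c2.png

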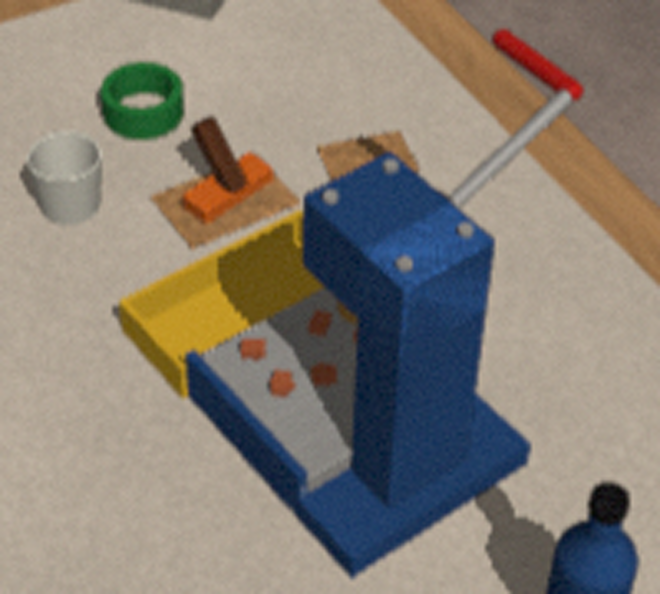

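The top crop shows all five chips on the front half of the bed, at (476,342), (432,378), (501,409), (430,459) and (488,457). The larger mat lies under the scraper, with corners (104,288), (206,285), (210,433) and (106,438). The side crop shows the head's top corners at (305,200), (388,155), (493,240) and (405,287). Next I fit the poses.

```bash
cat > h.py <<'E'
import numpy as np, cv2
from scipy.optimize import least_squares
from bench import ctrl
P={n:ctrl.camera_params(n) for n in("top","side")}
OFF={"top":(195,100),"side":(215,140)}
def proj(n,X):
    p=P[n];T=np.linalg.inv(p["pose"]);c=np.atleast_2d(X)@T[:3,:3].T+T[:3,3]
    return np.c_[p["cx"]+p["fx"]*c[:,0]/-c[:,2], p["cy"]-p["fy"]*c[:,1]/-c[:,2]]
def ray(n,uv,z):
    p=P[n];d=p["pose"][:3,:3]@np.array([(uv[0]-p["cx"])/p["fx"],-(uv[1]-p["cy"])/p["fy"],-1]);o=p["pose"][:3,3]
    return o+d*(z-o[2])/d[2]
def crop(n,uv): return np.array(uv)/3.3+OFF[n]
def Rz(a): c,s=np.cos(a),np.sin(a); return np.array([[c,-s,0],[s,c,0],[0,0,1]])
def fit(corr,x0,z0=0):
    # corr: (cam, crop px, model mm)
    f=lambda v:np.concatenate([(proj(n,Rz(v[2])@(np.array(m)/1e3)+[v[0],v[1],z0])[0]-crop(n,uv)) for n,uv,m in corr])
    r=least_squares(f,x0,loss="soft_l1"); return r.x,f(r.x).reshape(-1,2)
E
cat > f.py <<'E'
from h import *
np.set_printoptions(precision=4,suppress=True)
pr=[("top",(717,264),(140,45,300)),("top",(739,394),(140,-45,300)),("top",(611,492),(85,-90,50)),("top",(408,534),(-85,-100,60)),
("side",(305,200),(12,-45,300)),("side",(388,155),(12,45,300)),("side",(493,240),(140,45,300)),("side",(405,287),(140,-45,300)),
("top",(430,66),(-29,196,318)),("top",(572,47),(56,196,318)),("side",(500,38),(-29,196,318)),("side",(576,91),(56,196,318)),
("side",(190,355),(-85,-100,60))]
v,r=fit(pr,[.5,-.05,-1.5]);print("press",v[:2],np.degrees(v[2]));print(r.T)
mat=[("top",u,m) for u,m in zip([(104,288),(206,285),(210,433),(106,438)],[(-45,65,4),(45,65,4),(45,-65,4),(-45,-65,4)])]
mat+=[("side",(152,197),(-45,-65,4)),("side",(193,247),(45,-65,4)),("side",(298,207),(45,65,4))]
vm,r=fit(mat,[.5,.25,-1.5]);print("mat",vm[:2],np.degrees(vm[2]));print(r.T)
sc=[("top",u,m) for u,m in zip([(115,308),(155,293),(184,400),(143,411)],[(-18,48,20),(18,48,20),(18,-48,20),(-18,-48,20)])]
sc+=[("side",(182,200),(-18,-48,20)),("side",(205,212),(18,-48,20)),("side",(273,172),(18,48,20)),("side",(250,155),(-18,48,20)),("side",(206,123),(-38,0,77)),("top",(84,353),(-40,0,75))]
vs,r=fit(sc,[.5,.25,-1.5],.004);print("scr",vs[:2],np.degrees(vs[2]));print(r.T)
R=Rz(v[2])
for c in [(476,342),(432,378),(501,409),(430,459),(488,457)]:
    w=ray("top",crop("top",c),.058);print("chip",R.T[:2,:2]@(w[:2]-v[:2])*1e3)
np.savez("poses.npz",v=v,vm=vm,vs=vs)
# overlay
for n in("top","side"):
    a=cv2.imread(f"pics/{n}0.png");x,y=OFF[n];s=3.3
    a=cv2.resize(a[y:y+180,x:x+235],None,fx=s,fy=s,interpolation=cv2.INTER_CUBIC)
    def box(v,z0,x0,x1,y0,y1,zz,col):
        q=np.array([(x0,y0,zz),(x1,y0,zz),(x1,y1,zz),(x0,y1,zz)])/1e3@Rz(v[2]).T+[v[0],v[1],z0]
        cv2.polylines(a,[np.int32((proj(n,q)-OFF[n])*s)],True,col,1)
    box(v,0,12,140,-45,45,300,(0,255,0));box(v,0,-85,85,-100,100,60,(0,255,0));box(v,0,-85,85,-90,90,50,(255,255,0));box(v,0,-184,-85,-100,100,44,(0,0,255));box(v,0,12,12,-45,45,220,(255,0,255))
    box(v,0,-32,52,187,205,318,(255,0,0));box(vm,0,-45,45,-65,65,4,(0,255,0));box(vs,.004,-18,18,-48,48,20,(255,0,0));box(vs,.004,-18,18,-48,48,0,(255,255,0));box(vs,.004,-45,-31,-12,12,77,(0,255,255))
    cv2.imwrite(f"pics/o_{n}.png",a)
a=cv2.imread("pics/o_top.png");b=cv2.imread("pics/o_side.png")
cv2.imwrite("pics/o.png",a)
E
python3 f.py
```

```text
press [ 0.5128 -0.0381] -82.92823150618082
[[ 1.2083  1.5643  0.5403  0.1829 -1.7705  0.6212  0.7581 -0.7445  1.8144
  -2.56    0.0405 -2.2082 -1.8389]
 [-1.1507  0.5142  0.0884 -0.9508 -2.3285 -2.2344 -0.2552  0.8631 -0.5179
   0.4595 -0.1972 -0.5438 -0.9617]]
mat [0.5514 0.2513] -87.30383577642878
[[ 0.2989  0.4466  0.4344  0.3095 -1.4918 -1.2671  0.1585]
 [ 0.3097 -0.3463 -0.3503 -0.2649 -0.8363 -0.169  -1.9529]]
scr [0.5566 0.2537] -74.42475553091833
[[ 0.6589  0.8252  0.3259  0.3048 -0.8224 -0.645  -0.5477 -0.731  -2.0765
   2.0454]
 [-1.4838 -0.333  -0.4043 -0.2568 -1.8632 -0.2157 -1.4879 -1.318  -0.5248
   0.3381]]
chip [-9.821  46.4989]
chip [-49.9415  21.3162]
chip [  3.0126 -11.3377]
chip [-60.2458 -44.5981]
chip [-12.9878 -48.9789]
```

View pics/o.png

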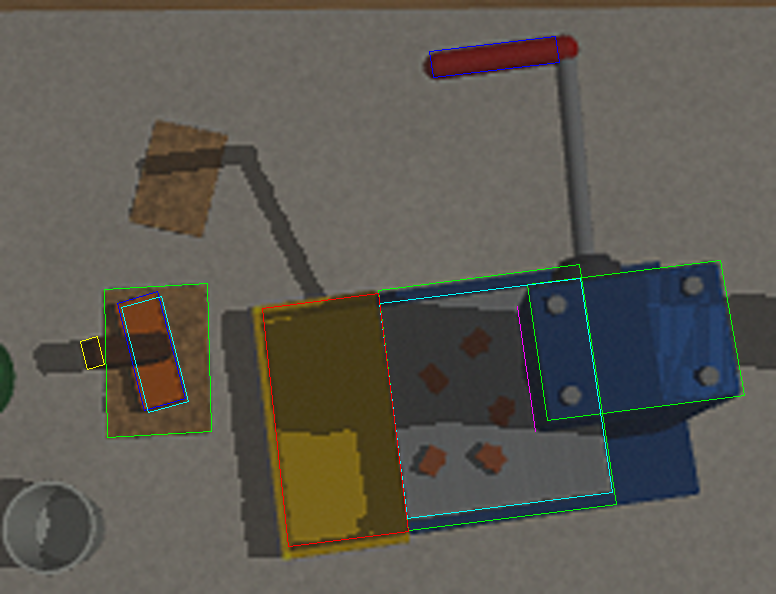

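The overlay matches to about 2 mm. The chips reach no further back than press x≈18, so two drags from x=46 at y=−32 and y=+36 will clear them. I check reachability next.

```bash
cat > g.py <<'E'
from h import *
d=np.load("poses.npz");v,vm,vs=d["v"],d["vm"],d["vs"]
TH=np.radians(45);S=56;A=np.radians(40)
zt=np.array([np.sin(TH),0,-np.cos(TH)])
grasp=np.array([10-S*np.sin(A),0,20+S*np.cos(A)])
tcp_s=(grasp+19*zt)/1e3
def tool(yaw,sgn):
    y=np.array([0,sgn,0.]);return Rz(yaw)@np.c_[np.cross(y,zt),y,zt]
SG=-1
def scr(x,y,z,yaw): # TCP pose for scraper at world x,y,z(underside)
    return Rz(yaw)@tcp_s+[x,y,z], tool(yaw,SG)
def bed(x,y,z): # press mm
    w=Rz(v[2])@(np.array([x,y,z])/1e3)+[v[0],v[1],0]; return scr(*w,v[2])
def lev(phi,up=0):
    a=np.radians(25)-phi;w=Rz(v[2])@np.array([.010,.060+.15*np.cos(a),.255+.15*np.sin(a)+up])+[v[0],v[1],0]
    w[2]-=.019; z=np.array([0,0,-1.]);y=Rz(v[2])@[0,LS,0];return w,np.c_[np.cross(y,z),y,z]
LS=1
E
python3 - <<'E'
import g;from g import *
np.set_printoptions(precision=1,suppress=True)
for s in(1,-1):
    g.SG=g.LS=s;print(s)
    for n,p in dict(gr=scr(*vs[:2],.004,vs[2]),lift=scr(*vs[:2],.09,vs[2]),in_=bed(-110,-32,70),a=bed(46,-32,51),b=bed(-100,-32,51),c=bed(46,36,51),d=bed(46,36,70),pl=scr(*vm[:2],.004,vm[2]),l0=lev(0,.1),l1=lev(0),l2=lev(.93)).items():
        print(n,p[0]*1e3,ctrl.ik(*p))
E
```

```text
1
gr [553.2 265.8  53.5] [ 42.5  50.5  74.5 -39.6  81.7  42.4]
lift [553.2 265.8 139.5] [ 42.5  44.4  72.4 -39.1  88.1  37.1]
in_ [466.   79.6 119.5] [ 32.2  36.4  97.5 -41.7  74.1  47.3]
a [485.2 -75.2 100.5] [ 15.6  35.4 107.1 -53.7  60.2  46.1]
b [467.2  69.7 100.5] [ 31.2  38.   98.8 -42.9  71.5  48.8]
c [552.6 -66.9 100.5] [ 14.6  38.4  97.6 -51.5  63.6  39.7]
d [552.6 -66.9 119.5] [ 14.6  36.6  97.  -50.6  65.1  37.7]
pl [550.8 263.9  53.5] [ 40.   53.3  66.7 -34.2  91.   46.4]
l0 [708.5 -23.9 399.4] [ -6.8  30.7  41.6  -0.  107.8 -13.8]
l1 [708.5 -23.9 299.4] [ -6.8  31.8  53.9  -0.   94.3 -13.8]
l2 [704.7 -24.4 164.9] [ -6.8  36.2  66.2  -0.   77.6 -13.9]
-1
gr [553.2 265.8  53.5] [  42.5   50.5   74.5  -39.6   81.7 -137.6]
lift [553.2 265.8 139.5] [  42.5   44.4   72.4  -39.1   88.1 -142.9]
in_ [466.   79.6 119.5] [  32.2   36.4   97.5  -41.7   74.1 -132.7]
a [485.2 -75.2 100.5] [  15.6   35.4  107.1  -53.7   60.2 -133.9]
b [467.2  69.7 100.5] [  31.2   38.    98.8  -42.9   71.5 -131.2]
c [552.6 -66.9 100.5] [  14.6   38.4   97.6  -51.5   63.6 -140.3]
d [552.6 -66.9 119.5] [  14.6   36.6   97.   -50.6   65.1 -142.3]
pl [550.8 263.9  53.5] [  40.    53.3   66.7  -34.2   91.  -133.6]
l0 [708.5 -23.9 399.4] [ -6.8  30.7  41.6  -0.  107.8 166.2]
l1 [708.5 -23.9 299.4] [ -6.8  31.8  53.9  -0.   94.3 166.2]
l2 [704.7 -24.4 164.9] [ -6.8  36.2  66.2  -0.   77.6 166.1]
```

```bash
sed -i 's/^SG=-1/SG=1/' g.py; python3 - <<'E'
from g import *
p,R=scr(*vs[:2],.004,vs[2])
print(ctrl.current_t())
ctrl.goto(p-.09*R[:,2]+[0,0,.04],R)
ctrl.move_l(p-.07*R[:,2],vel=.2)
print(ctrl.move_l(p,vel=.12,contact_N=8), ctrl.current_tool_pos()-p)
ctrl.command_gripper(0.0)
print(ctrl.current_grip_width()*91,ctrl.current_grasp_force(),ctrl.current_contact_force())
ctrl.move_l(p+[0,0,.1],vel=.15)
print(ctrl.current_contact_force(),ctrl.current_t())
a=ctrl.read_camera("side")[100:300,170:400]; cv2.imwrite("pics/g.png",cv2.resize(a,None,fx=3,fy=3))
E
```

```text
0.1
False [0.00030677 0.0006656  0.00065317]
23.83510654856602 29.927879869937897 [ 0.81829429  1.28345315 -0.21432496]
[-0.37616908 -0.11890398 -3.72126724] 4.4083
```

View pics/g.png

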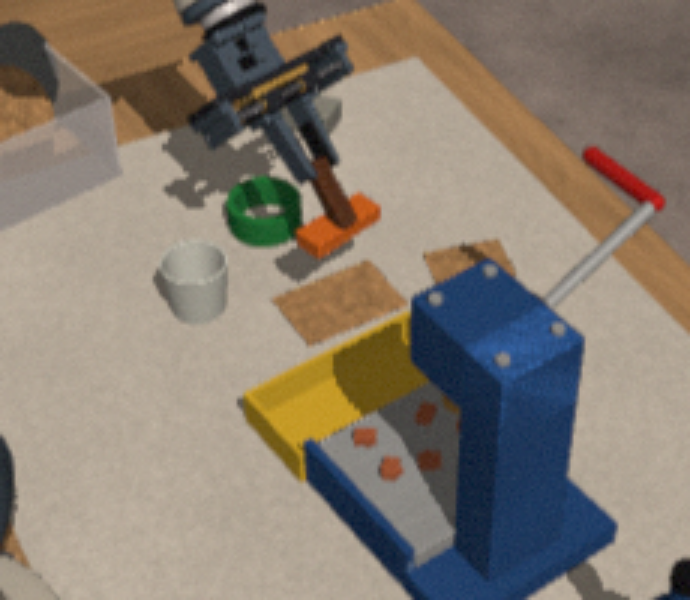

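The scraper is held level and nothing else was touched. I do the first drag now.

```bash
cat >> g.py <<'E'
def sweep(y,x0=46,x1=-102):
    ctrl.move_l(bed(x0,y,69)[0],vel=.13)
    hit=ctrl.move_l(bed(x0,y,49)[0],vel=.03,contact_N=5)
    t=ctrl.current_tool_pos(); dz=(t-bed(x0,y,50)[0])[2]
    print("hit",hit,"dz",dz*1e3)
    h=50+dz*1e3+.8 if hit else 50.8
    ctrl.move_l(bed(x0,y,h)[0],vel=.03)
    ctrl.move_l(bed(x1,y,h)[0],vel=.09)
    print("F",ctrl.current_contact_force(),"t",ctrl.current_t())
    ctrl.move_l(bed(x1,y,69)[0],vel=.1)
E
python3 - <<'E'
from g import *
p,R=bed(-110,-32,90)
ctrl.move_l(p,vel=.2,ori=R)
sweep(-32)
cv2.imwrite("pics/s1.png",ctrl.read_camera("top"))
ctrl.move_l(bed(-102,36,69)[0],vel=.13)
cv2.imwrite("pics/s2.png",ctrl.read_camera("side"))
a=cv2.imread("pics/s1.png")[170:280,240:430];b=cv2.imread("pics/s2.png")[170:330,215:400]
a=cv2.resize(a,None,fx=3,fy=3);b=cv2.resize(b,(570,493))
cv2.imwrite("pics/s.png",np.hstack([cv2.resize(cv2.convertScaleAbs(a,alpha=1.5),(400,232)),cv2.copyMakeBorder(cv2.resize(b,(400,346)),0,0,0,0,0)[:232]]) if 0 else np.vstack([cv2.resize(cv2.convertScaleAbs(a,alpha=1.5),(500,290)),cv2.resize(b[:354],(500,310))]))
E
```

```text
hit True dz -0.17349417908912868
F [ 0.87247837  0.18937696 -3.5184027 ] t 9.6583
```

View pics/s.png

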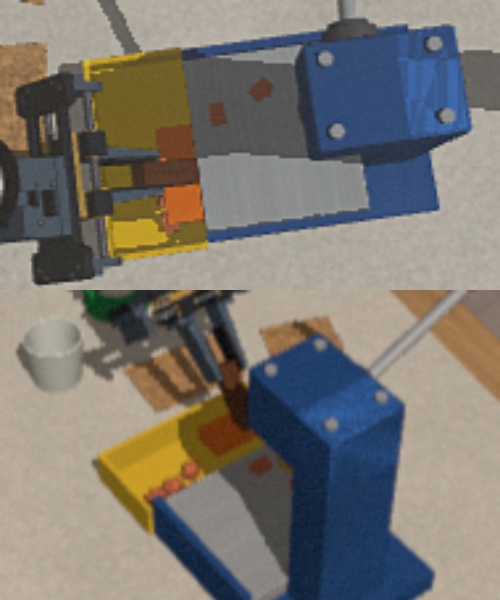

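The first drag worked: the right side of the bed is clear and three chips are in the tray. Two chips remain on the left. I do the second drag.

```bash
python3 - <<'E'
from g import *
sweep(36)
p,R=bed(-230,0,120)
ctrl.move_l(bed(-102,36,95)[0],vel=.15)
ctrl.move_l(scr(*vm[:2],.09,v[2])[0],vel=.2)
p,R=scr(*vm[:2],.04,vm[2]); ctrl.move_l(p,vel=.15,ori=R)
cv2.imwrite("pics/s3.png",ctrl.read_camera("side")); cv2.imwrite("pics/s4.png",ctrl.read_camera("top"))
print(ctrl.current_t())
b=cv2.imread("pics/s3.png")[130:310,190:390];a=cv2.imread("pics/s4.png")[170:280,240:430]
cv2.imwrite("pics/u.png",np.vstack([cv2.resize(cv2.convertScaleAbs(a,alpha=1.5),(400,232)),cv2.resize(b,(400,360))]))
E
```

```text
hit True dz -0.21253567027970655
F [ 0.39050443  0.68567811 -2.39251694] t 14.7167
17.0333
```

View pics/u.png

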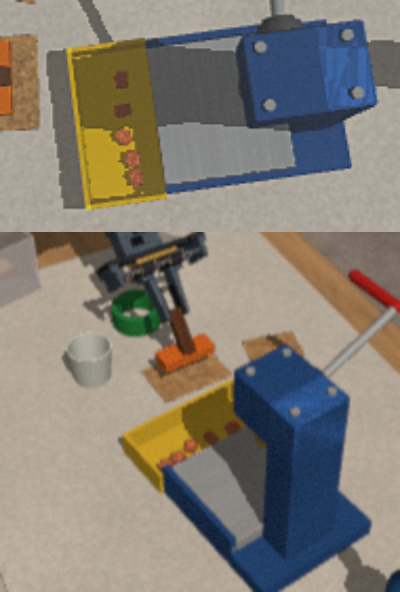

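All five chips are in the tray. I set the scraper down and check it.

```bash
python3 - <<'E'
from g import *
p,R=scr(*vm[:2],.003,vm[2])
ctrl.move_l(p+[0,0,.008],vel=.1)
print(ctrl.move_l(p,vel=.02,contact_N=4),(ctrl.current_tool_pos()-p)*1e3)
ctrl.command_gripper(1.0)
q=ctrl.current_tool_pos()
ctrl.move_l(q-.09*R[:,2],vel=.15)
ctrl.move_l(ctrl.current_tool_pos()+[0,0,.12],vel=.25)
p,R=lev(0,.09)
ctrl.goto(p,R)
print(ctrl.current_t(),ctrl.current_contact_force())
a=cv2.imread("pics/top0.png")
s=ctrl.read_camera("side"); t=ctrl.read_camera("top")
cv2.imwrite("pics/w.png",np.vstack([cv2.convertScaleAbs(cv2.resize(t[130:250,150:350],(500,300)),alpha=1.5),cv2.resize(s[120:240,230:430],(500,300))]))
E
```

```text
True [0.24952736 0.0850818  0.77056805]
21.9833 [-0.76008311  0.26686531 -0.41410193]
```

View pics/w.png

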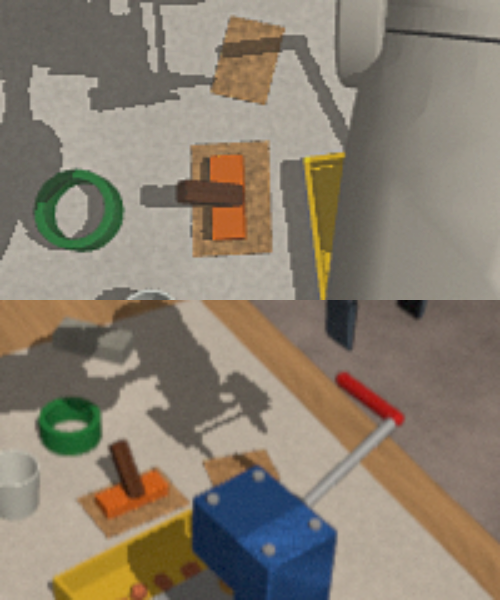

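The scraper stands centred on its mat, and the open fingers straddle the red handle from above. I pinch it and pull.

```bash
python3 - <<'E'
from g import *
p,R=lev(0)
print(ctrl.move_l(p,vel=.08,contact_N=8))
ctrl.command_gripper(0.0)
print(ctrl.current_grip_width()*91,ctrl.current_grasp_force(),ctrl.current_contact_force())
for ph in np.arange(.1,.95,.1):
    ctrl.move_l(lev(ph)[0],vel=.06); print(round(ph,2),ctrl.current_contact_force().round(1))
for ph in(.93,.96):
    ctrl.move_l(lev(ph)[0],vel=.03); print(ph,ctrl.current_contact_force().round(1))
print(ctrl.current_t())
s=ctrl.read_camera("side"); cv2.imwrite("pics/l.png",cv2.resize(s[120:280,260:460],(750,600)))
E
```

```text
False
14.550716333726731 26.323440670967102 [ 3.41203099 -0.09827657 -2.14824625]
0.1 [2.1 1.  4.7]
0.2 [2.7 1.7 4.6]
0.3 [1.4 0.7 7. ]
0.4 [2.7 1.6 7. ]
0.5 [3.2 0.4 7.8]
0.6 [3.  1.3 8.5]
0.7 [4.  1.2 9.7]
0.8 [ 4.4  1.8 11.4]
0.9 [ 5.6  3.4 31.8]
0.93 [ 3.3  5.4 55.3]
0.96 [ 1.9  8.7 79.5]
28.7167
```

View pics/l.png

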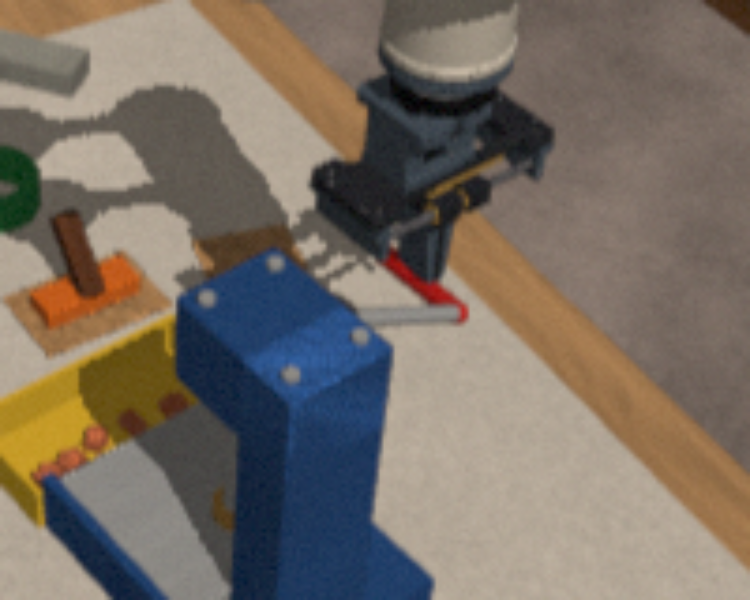

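The lever has reached its lower stop: the force climbed sharply after 0.8 rad and the arm is fully down in the picture. I ease it up slowly while watching the force.

```bash
python3 - <<'E'
from g import *
print(ctrl.current_grip_width()*91)
for ph in list(np.arange(.9,.09,-.1))+[.06,.03,0.,-.01,-.02]:
    ctrl.move_l(lev(ph)[0],vel=.03);f=ctrl.current_contact_force(); print(round(ph,2),f.round(1),round(ctrl.current_grip_width()*91,1))
    if ph<.15 and f[2]<-4: break
print(ctrl.current_t())
s=ctrl.read_camera("side"); cv2.imwrite("pics/m.png",cv2.resize(s[120:280,260:460],(750,600)))
# handle tip visible: compare red tips before/now
for n in("side0",):
    pass
a=cv2.imread("pics/side0.png")
for im in(a,s):
    m=(im[...,2]>120)&(im[...,1]<50)&(im[...,0]<50); m[:, :300]=0
    y,x=np.nonzero(m); i=x.argmax(); print(len(x),x.min(),x.max(),y.min(),y.max())
E
```

```text
0.09494175042859562
0.9 [ 4.7  3.5 31.5] 0.4
0.8 [ 3.9 -0.   9.8] 0.2
0.7 [ 0.7  0.4 10.4] 0.2
0.6 [-1.4  0.7 10.1] 0.4
0.5 [-2.9 -1.2  8.2] 0.5
0.4 [-3.2 -0.3  6.1] 0.5
0.3 [-2.  -0.   5.4] 0.4
0.2 [-0.4 -0.5  5.2] 0.4
0.1 [ 0.1 -0.6  4.1] 0.4
0.06 [-0.3 -0.8  3.5] 0.3
0.03 [ 0.5 -0.4  4.4] 0.6
0.0 [ 0.9 -0.7  3.1] 0.4
-0.01 [0.4 0.1 3.9] 0.3
-0.02 [-0.5  0.6  3. ] 1.0
35.8667
131 365 390 149 169
56 378 390 160 169
```

View pics/m.png

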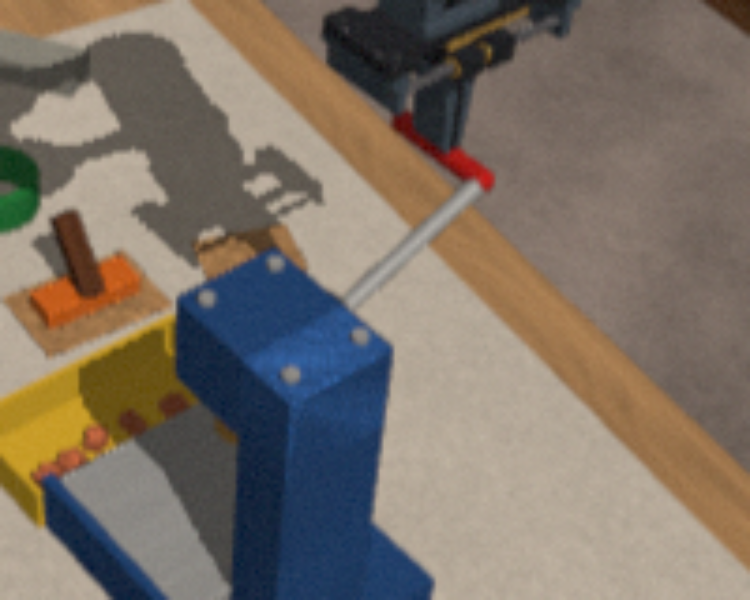

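```bash
python3 - <<'E'
from g import *
np.set_printoptions(precision=4,suppress=True)
t=ctrl.current_tool_pos();print(t,ctrl.current_t(),ctrl.current_grip_width(),ctrl.current_contact_force())
print("tcp px in m",(proj("side",t)-[260,120])*3.75, "tcp low",(proj("side",lev(.96)[0])-[260,120])*3.75)
for ph in(-.1,0,.1,.2,.5,.7,.8,.9,1.0):
    a=np.radians(25)-ph
    q=np.array([[x,.06+.15*np.cos(a),.255+.15*np.sin(a)] for x in(-.0325,.0525)])@Rz(v[2]).T+[v[0],v[1],0]
    print(ph,((proj("side",q)-[260,120])*3.75).ravel(), q[0,2])
E
```

```text
[ 0.7072 -0.0241  0.3021] 35.9167 0.004410199248800561 [0.9882 0.5027 3.2713]
tcp px in m [[430.9536 161.4506]] tcp low [[407.5713 302.4173]]
-0.1 [391.0522 103.7907 469.2975 162.6852] 0.33164801005020744
0 [396.4894 114.7135 474.2034 173.4622] 0.3183927392611049
0.1 [400.3987 126.746  477.5449 185.4002] 0.304504069176159
0.2 [402.7835 139.7465 479.3335 198.3563] 0.2901207707958746
0.5 [401.0175 183.1296 475.6829 241.8927] 0.2454562976848245
0.7 [392.8164 214.301  466.2133 273.3906] 0.21590651538087968
0.8 [386.775  230.1556 459.552  289.4715] 0.20164433507804602
0.9 [379.5289 246.0175 451.7023 305.6   ] 0.18791526694207458
1.0 [371.1514 261.7629 442.742  321.6507] 0.17485648728355346
```

```bash
python3 - <<'E'
from g import *
p=ctrl.current_tool_pos()
for i in range(1,20):
    ctrl.move_l(p+[0,0,.002*i],vel=.015);f=ctrl.current_contact_force()
    s=ctrl.read_camera("side").astype(int); m=(s[...,2]>100)&(s[...,1]<50)&(s[...,0]<50); m[:,:300]=0;m[:100]=0;m[260:]=0;m[:,430:]=0
    y,x=np.nonzero(m); k=x+y>=(x+y).max()-4; print(2*i,f.round(1),round(ctrl.current_grip_width()*91,1),len(x),x[k].mean().round(1),y[k].mean().round(1))
    if f[2]<-5 or (i>3 and abs(f[2])<.8): break
a=cv2.imread("pics/side0.png").astype(int); m=(a[...,2]>100)&(a[...,1]<50)&(a[...,0]<50); m[:,:300]=0;m[:100]=0;m[260:]=0;m[:,430:]=0
y,x=np.nonzero(m);k=x+y>=(x+y).max()-4;print("ref",len(x),x[k].mean(),y[k].mean(),ctrl.current_t())
E
```

```text
2 [-1.1 -0.8  2.7] 0.2 70 389.0 167.0
4 [-0.1  0.3 -0.7] 0.4 75 389.0 167.0
6 [ 0.  -0.1  0.3] 0.2 79 389.0 167.0
8 [-0.5 -0.2  0.7] -0.0 88 389.0 167.0
ref 147 389.0 167.0 37.25
```

```bash
python3 - <<'E'
from g import *
ctrl.move_l(ctrl.current_tool_pos()+[0,0,.06],vel=.15)
ctrl.sleep(.5)
s=ctrl.read_camera("side").astype(int);a=cv2.imread("pics/side0.png").astype(int)
def red(s):
    m=(s[...,2]>100)&(s[...,1]<50)&(s[...,0]<50); m[:,:300]=0;m[:100]=0;m[260:]=0;m[:,430:]=0
    y,x=np.nonzero(m);return len(x),x.mean().round(2),y.mean().round(2)
print(red(s),red(a))
w=cv2.imread("pics/s3.png").astype(int)
def tub(i): # diffs of bystanders vs start: tub, tape, bottle windows
    return [np.abs(i[y0:y1,x0:x1]-a[y0:y1,x0:x1]).mean().round(1) for x0,x1,y0,y1 in((222,248,178,208),(243,272,156,183),(378,408,286,342))]
print(tub(w),tub(s),ctrl.current_contact_force(),ctrl.current_t())
E
```

```text
(151, np.float64(376.99), np.float64(158.69)) (147, np.float64(377.06), np.float64(158.6))
[np.float64(2.9), np.float64(31.4), np.float64(3.6)] [np.float64(4.7), np.float64(20.3), np.float64(4.4)] [ 0.299435   -0.47337476  0.62498174] 38.35
```

```bash
python3 -c "
from bench import ctrl
print(ctrl.sign_off())"
```

```text
the job is handed in; nothing more can be done
None
```

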